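# Find the flat and hold the pulley on it

## Task

On the repair stall, pinch the bare upright shaft of the gear motor and turn it until your fingers close square across its set-screw flat with the flat facing the key guide. Then take the belt pulley, put it over the shaft hub-up with its set-screw on that flat (so the screw head faces the key guide), and finish while still holding it there in the fingers, level, about 10 mm clear of the bearing boss, as for someone to tighten the screw; do not let go and leave the other goods where they lie.

Things in the scene. Friction and masses are not known exactly. Their poses are not given: they have to be found in the camera images.
- motor: Right-angle gear motor, carrying the shaft, fixed to the bench. Origin on the bench below the shaft axis, z up. Base plate x -55 to 110, y +-55 mm, 8 thick; aluminium gearbox 90 x 90 mm centred on the axis up to z 68; grey motor can 56 mm diameter lying along -x to x -138 (axis at z 38); round steel bearing boss 40 mm diameter from z 68 to 78. The key guide is on its +x side.
- boss (a point): Centre of the top face of the bearing boss, on the shaft axis, 78 mm above the bench; axes as the motor's.
- guide (a point): Near mouth of the key guide: a level steel tube 14 mm diameter pointing at the shaft, on a post 12 x 30 mm (top 125 mm above the bench). The mouth is 77 mm from the shaft axis along the motor's +x, 116 mm above the bench; tube and post reach out to 107 mm.
- shaft (a joint): Angle (rad) of the upright steel D-shaft, counter-clockwise from above positive; 0 = its flat faces along the motor's +x, at the key guide. It starts between 0.45 and 1.5, turns endlessly, stays where left, takes about 0.05 N m to turn.
- flat (a point): Point in the middle of the width of the shaft's flat, 4.5 mm from the axis, 48 mm above the boss (126 mm above the bench); its x axis is the flat's outward normal.
- shaft_top (a point): Centre of the top end of the D-shaft, 144 mm above the bench. Shaft 16 mm diameter, standing 66 mm out of the boss, 2 mm chamfer on top; one flat along its whole length, 4.5 mm from the axis, 13 mm wide (12.5 mm across from flat to back).
- pulley: Loose aluminium belt pulley standing on the bench hub-up, 0.10 to 0.17 kg. Origin at the centre of its underside, z up the bore, x to the set-screw. Toothed part 46 mm diameter, z 0 to 15 mm; plain hub 34 mm diameter, z 15 to 40 (grip here); bore 18 mm right through. Screw tip 4 mm thick stands into the bore to 6.6 mm from the axis: it passes the shaft only over the flat, within 20 deg.
- screw (a point): Outer end of the dark set-screw head that stands out of the hub: 9 mm diameter, from 17 to 26 mm from the bore's axis along the pulley's +x, 28 mm above the pulley's underside. With the pulley held right it faces the key guide at its height.
- meter: Bystander: yellow hand multimeter lying flat, 130 x 70 x 32 mm with a dial to 38 mm; origin centre of underside. Leave it.
- downlight: Bystander: white round lamp 110 mm diameter, 18 mm high; origin centre of underside. Leave it.
- carton: Bystander: white and green carton 130 x 100 x 60 mm; origin centre of underside. Leave it.
Mind the look-alikes: they are no part of the job. Several things look just like the pulley: the one meant starts farthest to the robot's left.

How it is judged:
On the way:
1. the bare shaft is pinched with a finger on its flat (shaft_c1 is the side of the shaft that carries the flat), the flat facing the key guide (within 0.2 rad), while the pulley is still off it (value of joint shaft between -0.2 and 0.2 rad and contact force between the fingers and shaft_c1 above 2 N and horizontal distance between pulley and boss above 0.05 m), for 0.3 s.
At the end, for the whole second after the job is handed in: The pulley is on the shaft (axes within 4 mm, level within 0.09 rad), its underside clear of the boss by 4 to 17 mm, its screw facing the key guide within 0.25 rad and on the shaft's flat (shaft within 0.45 rad of facing the guide), at rest and still gripped by the fingers (over 5 N) (horizontal distance between pulley and boss below 0.004 m and z of pulley in the frame of boss between 0.004 and 0.017 m and x of screw in the frame of boss above 0.015 m and angle between the x axis of pulley and the x axis of motor, either way round below 0.25 rad and angle between pulley's own z axis and vertical below 0.09 rad and value of joint shaft between -0.45 and 0.45 rad and contact force between the fingers and pulley above 5 N and linear speed of pulley below 0.02 m/s); the arm keeps its last pose, push and grip.
It fails at once if a bystander is moved more than 20 mm (distance of any of meter, downlight, carton from where it was at the start of the episode above 0.02 m).
It also fails if it takes over 56 s, if anything falls off the work surface, if the arm or the gripper's body presses on something with over 40 N, if the wrist force passes 120 N, or if a joint passes its speed limit or range.

## Robot

A 7-joint arm with a two-finger parallel gripper is mounted at the origin on the work surface. World frame = base frame: x ahead of the robot, y to its left, z up, the work surface at z = 0. Lengths are in m, angles in rad, forces in N, time in s.
With the tool pointing down it reaches from about 0.35 to 0.9 m from the base axis. Payload 8.1 kg.
Tool frame: the origin (TCP) lies at the very end of the fingers, on their centre line; the grasp point (between the pads) lies 19 mm behind it; x points along the fingers, y is the direction in which the jaws open and shut, and the axes are right-handed (so a half turn about x gives the same grasp; the last joint's range is limited). The gripper opens to 92 mm and grips with 3 to 60 N. Pads are 19 mm wide; open, the fingers measure 130 mm over their backs; the gripper's body (75 mm by 190 mm) begins 47 mm behind the grasp point.
Start: joints at [1.141, 0.434, 0.025, 1.573, -0.012, 1.134, -0.075], TCP at [0.201, -0.592, 0.227] pointing down, gripper open.
Joint ranges: [-2.62, 2.62], [-0.44, 2.09], [-1.27, 1.32], [0.08, 2.57], [-1.32, 4.46], [0.12, 2], [-2.74, 2.74]. Speed limits (rad/s): [2.22, 2.22, 3.01, 3.01, 3.14, 3.14, 3.14].

## Interface

Orientations are given as a rotation vector (axis times angle).
In Python, from cell import arm gives the robot as it stands.
- The arm moves only by the tool servo_tool, never from a script. Its argument "plan" is a list of rows, each a list of 2 entries, a list of its own where there are three numbers: the shift along the world's x, y, z in cm, then the turn, a rotation vector about the world's x, y, z in degrees. A call has 1 to 12 rows; each row is the pose to reach, as a shift and turn from the pose measured when the call began; what a row does not reach only later rows make up. A row lasts 1/10 s, in which the tool goes at most 50 mm and 8.59 degrees, less where a joint would pass 70% of its speed; a pose out of reach is approached as far as the arm can. A call with a gripper value outside its range is refused whole. "grip" is the opening, from 0 (shut) to 1 (fully open), set as the call begins (left out, the last holds). The fingers move at their own pace and stop on an object; "squeeze" is the grip in N (left out, the last holds). Time passes only in rows, so rows that repeat a pose let the fingers close. It gives the time, the measured TCP pose, the force and the opening at its end, in the units of the state.
- arm.observe(): the state, without advancing time (a new reading comes with each control period).
- arm.get_image(name): name is "scene" or "top" or "wrist"; returns a dict with "frame" (400x640x3 uint8, blue, green, red), "fx", "fy", "cx", "cy" (pixels), "position" and "rotation" of the camera in the world. Camera axes: x right, y down, z forward; pixel columns grow to the right and rows downward; lengths in m; the calibration is good to about 2 mm. A picture is of the moment at which its call begins. There is no depth.
- arm.sign_off(): hands the job in, once; it reports no verdict.
Trained networks look in a picture, given as the dict that the camera call returned (one of the last four; its "shot" number tells which), for a name from the list of things; names that differ only in an ending like _2 or _b are one class to them, and where a whole thing is asked for, a point or a joint stands for the part that bears it (a point fixed in the world has none). Each returns a list of dicts, best first, with "score" (0 to 1); they miss things now and then, are a little off and sometimes report something else, mostly with a low value. They report only what shows in the picture. A call takes as long as a camera call. They do not tell look-alikes from the thing itself.
- arm.search_frame(picture, query): "at" ([column, row] in pixels, amid what is visible of it).
- arm.trace(picture, query): "pixels" (400x640 bool, what is visible of it) and "at" ([column, row] in pixels, amid what is visible of it).
The state is a dict: "clock": time; "joints": joint angles; "dq": joint speeds; "joint_efforts": joint torques, N m; "position": TCP position; "ee_rot": TCP orientation; "force": force on the tool from outside, world axes, zero at the start; "ft_torque": the same for the moment, N m; "width": opening from 0.0 (shut) to 1.0 (fully open).
Only numpy, scipy, OpenCV 4.12 (cv2) and the standard library are available. Lean on these libraries where they do the work, as an engineer would, in place of code of your own. Each camera call takes 0.05 s, during which the arm holds its last target.

## Working session

There is one attempt and no reset: what is moved stays moved. The work goes in short steps, Python scripts to look and compute and a tool call to move; the robot and the scene stay as the last step left them, time stands still between calls to the robot, and variables do not carry over. Pictures are saved under pics/ and viewed, and the job is handed in when it is done.

Besides the shell and the picture viewer there is one more tool, called after "Request:" by a JSON object that holds its "op" and its "data", one argument or row to a line. servo_tool: Moves the arm, as the interface text tells. Its arguments: {"type":"object","properties":{"plan":{"type":"array","items":{"type":"array"}},"grip":{"type":"number"},"squeeze":{"type":"number"}},"required":["plan"]}

```bash
ls; mkdir -p pics; cat > h.py <<'E'
import numpy as np, cv2
from scipy.spatial.transform import Rotation as R
from cell import arm
def rot(p):
    r=np.array(p["rotation"],float)
    return r if r.shape==(3,3) else (R.from_rotvec(r).as_matrix() if r.size==3 else R.from_quat(r).as_matrix())
def ray(p,uv):
    d=np.array([(uv[0]-p["cx"])/p["fx"],(uv[1]-p["cy"])/p["fy"],1.])
    return np.array(p["position"]),rot(p)@d
def onz(p,uv,z):
    o,d=ray(p,uv); return o+d*(z-o[2])/d[2]
def proj(p,X):
    c=rot(p).T@(np.array(X)-np.array(p["position"])); return np.array([p["fx"]*c[0]/c[2]+p["cx"],p["fy"]*c[1]/c[2]+p["cy"]])
def save(p,n,crop=None,s=1):
    f=p["frame"]
    if crop: f=f[crop[1]:crop[3],crop[0]:crop[2]]
    if s!=1: f=cv2.resize(f,None,fx=s,fy=s,interpolation=cv2.INTER_CUBIC)
    cv2.imwrite("pics/"+n+".png",f)
E
python3 - <<'E'
from h import *
s=arm.observe(); print(s)
for n in ["scene","top","wrist"]:
    p=arm.get_image(n); save(p,n+"0"); print(n,p["fx"],p["cx"],p["cy"],p["position"],p["rotation"])
    for q in ["motor","pulley","meter","downlight","carton","shaft_top","flat","guide","screw"]:
        try: print(q,[(np.round(d["at"]).tolist(),round(d["score"],2)) for d in arm.search_frame(p,q)])
        except Exception as e: print(q,e)
E
```

```text
pics
{'clock': 0.0, 'joints': array([ 1.14138366,  0.43519941,  0.02498795,  1.5740723 , -0.0115801 ,
        1.13399084, -0.07509347]), 'dq': array([-0.00097118,  0.00321181,  0.00095695, -0.00155355, -0.00105764,
        0.00029513, -0.00042586]), 'joint_efforts': array([ 4.36120654e-04, -6.67852592e+01,  9.85125862e-01, -3.14465690e+01,
       -6.06584083e-02,  4.28557734e-02,  1.66671293e-04]), 'position': array([ 0.20041492, -0.59147361,  0.22596938]), 'ee_rot': array([ 2.04478054,  0.33865757, -2.04562468]), 'force': array([-0.37339665,  0.19232479,  0.37136872]), 'ft_torque': array([-0.00939641,  0.00856937,  0.00898128]), 'width': 0.99639472327054}
scene 501.6875949888643 324.43150514996574 199.69285802734566 [1.09475378 0.64134542 0.99687728] [-1.0130327  -2.50503747  0.94265197]
motor [([316.0, 242.0], 0.87)]
pulley [([270.0, 135.0], 0.75), ([384.0, 343.0], 0.68), ([285.0, 152.0], 0.66), ([294.0, 125.0], 0.64), ([243.0, 155.0], 0.55)]
meter [([189.0, 194.0], 0.74)]
downlight [([459.0, 268.0], 0.66)]
carton [([383.0, 342.0], 0.92), ([316.0, 241.0], 0.57)]
shaft_top [([316.0,
[... 341 characters left out ...]
[([295.0, 173.0], 0.57), ([178.0, 253.0], 0.56)]
pulley [([407.0, 240.0], 0.85), ([436.0, 203.0], 0.84), ([443.0, 249.0], 0.7), ([447.0, 284.0], 0.7)]
meter [([430.0, 122.0], 0.84)]
downlight [([177.0, 254.0], 0.96)]
carton [([181.0, 142.0], 0.66)]
shaft_top [([298.0, 175.0], 0.44), ([294.0, 169.0], 0.43)]
flat []
guide [([298.0, 176.0], 0.75), ([180.0, 254.0], 0.17)]
screw [([444.0, 286.0], 0.83), ([449.0, 247.0], 0.82), ([436.0, 205.0], 0.57), ([410.0, 238.0], 0.5)]
wrist 308.1574100740466 320.84025642089756 201.00493887826892 [ 0.27597468 -0.56532695  0.38421426] [ 2.344992   -1.68152495 -0.25549201]
motor []
pulley []
meter []
downlight []
carton []
shaft_top []
flat []
guide []
screw []
```

View pics/scene0.png

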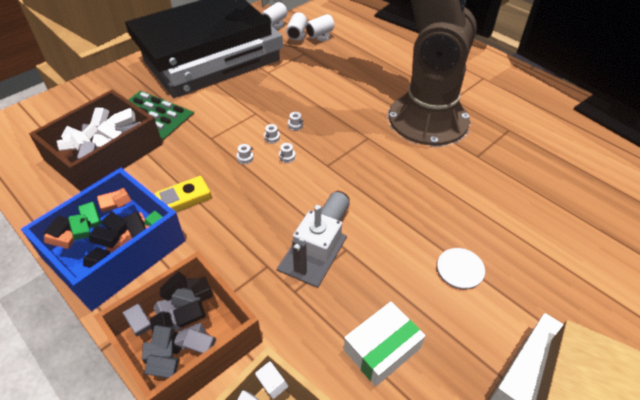

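View pics/top0.png

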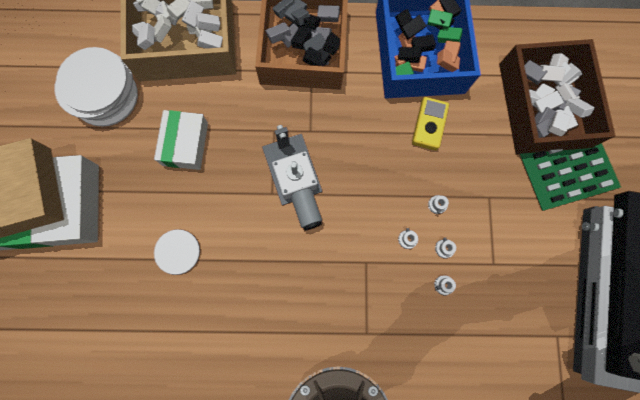

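```bash
python3 - <<'E'
from h import *
p=arm.get_image("top"); save(p,"topc",(380,180,480,310),5); save(p,"topm",(220,110,350,240),5)
t=p
for u in [(407,240),(436,203),(443,249),(447,284)]: print(u,onz(t,u,0.03).round(3))
print(onz(t,(296,172),0.144))
p=arm.get_image("scene"); save(p,"scm",(260,170,380,300),5)
s=arm.observe(); print(R.from_rotvec(s["ee_rot"]).as_matrix().round(3))
E
```

```text
(407, 240) [ 0.43  -0.167  0.03 ]
(436, 203) [ 0.523 -0.242  0.03 ]
(443, 249) [ 0.409 -0.254  0.03 ]
(447, 284) [ 0.326 -0.26   0.03 ]
[0.56814652 0.10562381 0.144     ]
[[-0.     0.321 -0.947]
 [ 0.    -0.947 -0.321]
 [-1.    -0.     0.   ]]
```

View crops.

View pics/topc.png

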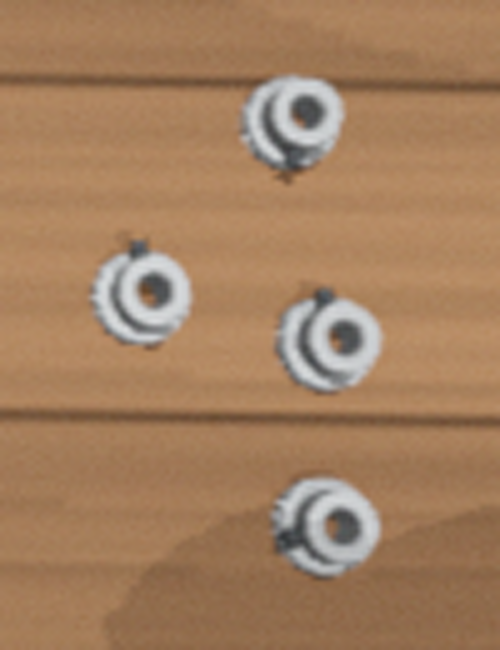

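View pics/topm.png

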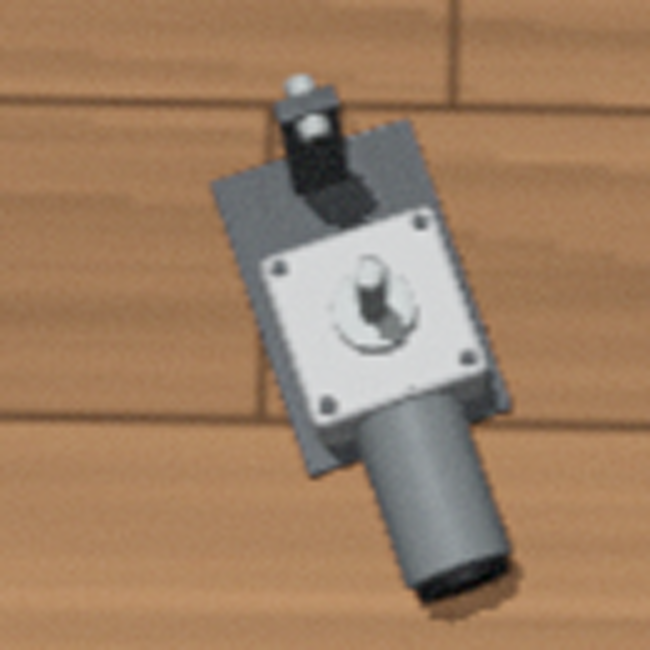

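View pics/scm.png

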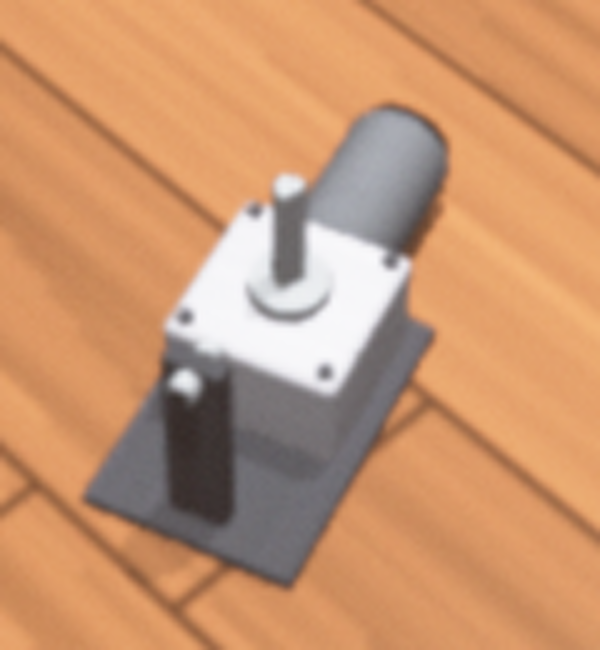

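```bash
python3 - <<'E'
from h import *
from scipy.optimize import least_squares
T=arm.get_image("top");S=arm.get_image("scene")
c=lambda L,o:[(np.array(q)/5+o) for q in L]
# model: x front +. image top: up=+x left=+y
obj=[((.110,.055,.008),(212,183)),((.110,-.055,.008),(408,122)),((-.045,.045,.068),(320,425)),((.045,.045,.068),(263,265)),((.045,-.045,.068),(435,207)),((-.045,-.045,.068),(493,372)),((0,0,.144),(371,268)),((-.055,.055,.008),(313,477)),((-.055,-.055,.008),(512,410))]
# scene looks from +x: figure which corner
objS=[((.110,-.055,.008),(85,497)),((.110,.055,.008),(290,587)),((.045,-.045,.068),(165,328)),((.045,.045,.068),(335,393)),((-.045,.045,.068),(410,262)),((-.045,-.045,.068),(250,205)),((0,0,.144),(290,185))]
def res(v,which="ts"):
    r=[]
    Rz=R.from_euler("z",v[2]).as_matrix()
    for P,ob,off,k in ((T,obj,(220,110),"t"),(S,objS,(260,170),"s")):
        if k in which:
            for X,uv in ob: r+=list(proj(P,Rz@np.array(X)+[v[0],v[1],0])-(np.array(uv)/5+off))
    return r
for w in ("t","s","ts"):
    o=least_squares(res,[.56,.1,.3],args=(w,)); print(w,o.x.round(4),np.degrees(o.x[2]).round(1),np.round(o.fun,1))
for u in [(407,240)]:
  pass
# leftmost pulley: hub top at crop (155,290); toothed center ~ (140,297); screw (138,247)
print(onz(T,np.array([155,290])/5+(380,180),.04),onz(T,np.array([140,298])/5+(380,180),.0075),onz(T,np.array([138,247])/5+(380,180),.028))
save(S,"scp",(225,105,315,170),7)
E
```

```text
t [0.5847 0.1098 0.3493] 20.0 [-0.1  0.   0.7 -0.9 -0.5  1.2 -0.7 -1.  -0.3 -0.9  0.2 -0.1  0.1  1.3
 -0.3  0.3  0.9 -0.2]
s [0.5855 0.1157 0.3517] 20.1 [-0.8  0.2  0.5  0.  -0.9  0.1  0.1  0.9  1.3 -0.5 -0.5 -1.8  0.2  0.7]
ts [0.5847 0.1121 0.3551] 20.3 [-1.2  0.2 -0.4 -0.9 -1.3  1.2 -1.7 -0.9 -1.3 -1.  -0.6 -0.3 -0.9  1.2
 -1.   0.3  0.  -0.4 -1.4 -0.8 -0.2 -1.1 -1.6 -0.9 -0.6 -0.2  0.4 -1.6
 -1.3 -2.7 -0.7 -0.4]
[ 0.43396269 -0.17423612  0.04      ] [ 0.43317831 -0.17418561  0.0075    ] [ 0.45631343 -0.16926485  0.028     ]
```

View pics/scp.png

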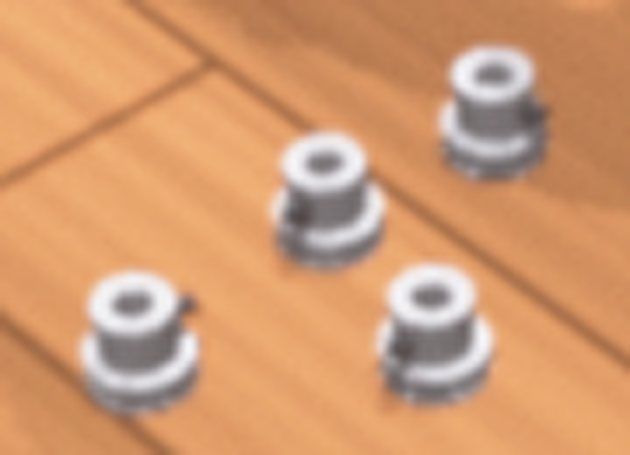

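```bash
python3 - <<'E'
from h import *
W=arm.get_image("wrist");s=arm.observe()
Rt=R.from_rotvec(s["ee_rot"]).as_matrix()
print((Rt.T@(np.array(W["position"])-s["position"])).round(4)); print((Rt.T@rot(W)).round(3)); print(rot(W).round(3))
print(onz(W,(320,200),.144)-s["position"], proj(W,s["position"]))
E
```

```text
[-0.1575 -0.001  -0.0799]
[[ 0.    -0.297  0.955]
 [ 1.    -0.    -0.   ]
 [ 0.     0.955  0.297]]
[[ 0.321 -0.904 -0.281]
 [-0.947 -0.306 -0.095]
 [-0.     0.297 -0.955]]
[ 0.00516931  0.00355834 -0.0827466 ] [322.65330494 253.26356855]
```

View pics/wrist0.png

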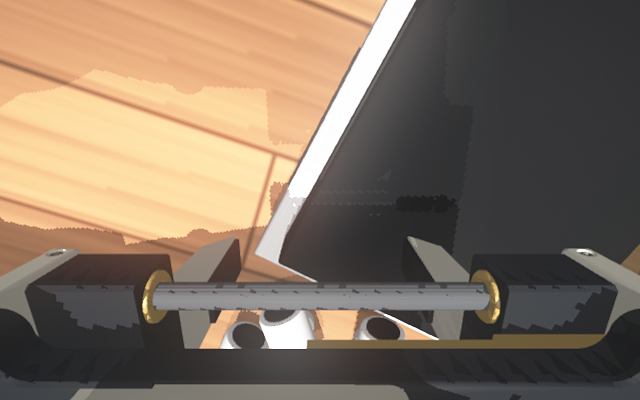

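Request:
{"op": "servo_tool", "data": {
  "plan": [
    [[2.4,4.4,0],[0,0,0]],
    [[4.8,8.8,0],[0,0,0]],
    [[7.2,13.2,0],[0,0,0]],
    [[9.6,17.6,0],[0,0,0]],
    [[12,22,0],[0,0,0]],
    [[14.4,26.4,0],[0,0,0]],
    [[16.8,30.8,0],[0,0,0]],
    [[19.2,35.2,0],[0,0,0]],
    [[21.6,39.6,0],[0,0,0]],
    [[24,44,0],[0,0,0]],
    [[26.4,48.4,0],[0,0,0]],
    [[28.8,52.8,0],[0,0,0]]
  ],
  "grip": 0.5
}}

```text
clock: 2.95
position: [0.4887, -0.0634, 0.2271]
ee_rot: [2.045, 0.336, -2.044]
force: [0.4, -1.2, -0.1]
width: 0.5
```

Request:
{"op": "servo_tool", "data": {
  "plan": [
    [[2,4.2,0],[0,0,0]],
    [[4,8.4,0],[0,0,0]],
    [[6,12.6,0],[0,0,0]],
    [[7.6,16.8,0],[0,0,0]],
    [[7.6,16.8,0],[0,0,0]],
    [[7.6,16.8,0],[0,0,0]]
  ]
}}

```text
clock: 3.55
position: [0.5645, 0.1058, 0.2268]
ee_rot: [2.043, 0.339, -2.043]
force: [-0.4, -0.5, -0.6]
width: 0.503
```

```bash
python3 - <<'E'
from h import *
W=arm.get_image("wrist");s=arm.observe();print(s["position"])
save(W,"w1"); 
for q in ["shaft_top","flat","guide","motor"]: print(q,[(np.round(d["at"]).tolist(),round(d["score"],2)) for d in arm.search_frame(W,q)])
for X in [(.585,.112,.144),(.585,.112,.078)]: print(proj(W,X))
c=proj(W,(.585,.112,.13)).astype(int); save(W,"w1c",(c[0]-60,c[1]-50,c[0]+60,c[1]+50),6)
E
```

```text
[0.56448077 0.10406656 0.22684131]
shaft_top [([320.0, 177.0], 0.71)]
flat [([320.0, 176.0], 0.79)]
guide [([320.0, 143.0], 0.79)]
motor [([323.0, 140.0], 0.98)]
[322.95799407 181.75457408]
[322.51383257 166.18999125]
```

View pics/w1.png

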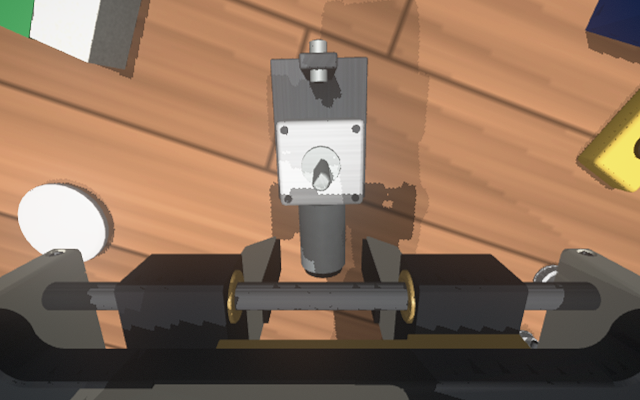

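View pics/w1c.png

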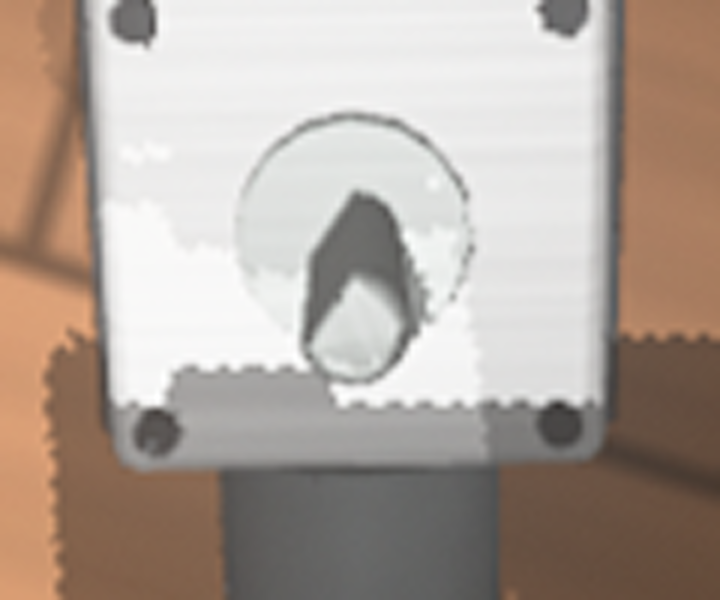

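Request:
{"op": "servo_tool", "data": {
  "plan": [
    [[0.6,0.3,0],[0,0,-8]],
    [[1.2,0.6,0],[0,0,-16]],
    [[1.8,0.8,0],[0,0,-24]],
    [[2.0,0.9,0],[0,0,-32]],
    [[2.0,0.9,-2],[0,0,-34]],
    [[2.0,0.9,-4],[0,0,-34]],
    [[2.0,0.9,-4],[0,0,-34]],
    [[2.0,0.9,-4],[0,0,-34]]
  ]
}}

```text
clock: 4.6
position: [0.5845, 0.1112, 0.1876]
ee_rot: [-2.078, 0.284, 2.077]
force: [0.5, -0.1, -0.3]
width: 0.498
```

```bash
python3 - <<'E'
from h import *
W=arm.get_image("wrist");s=arm.observe();print(s["position"],s["joints"].round(2))
y=R.from_rotvec(s["ee_rot"]).as_matrix()[:,1]; print(np.degrees(np.arctan2(y[1],y[0])))
save(W,"w2",(220,150,420,300),4); print(proj(W,(.5846,.1131,.144)),proj(W,s["position"]))
E
```

```text
[0.58499573 0.11151107 0.18822873] [-0.11  0.44 -0.23  1.68  0.12  1.04 -2.22]
-105.46981470249301
[318.78699149 224.67079123] [320.94291057 252.43423027]
```

View pics/w2.png

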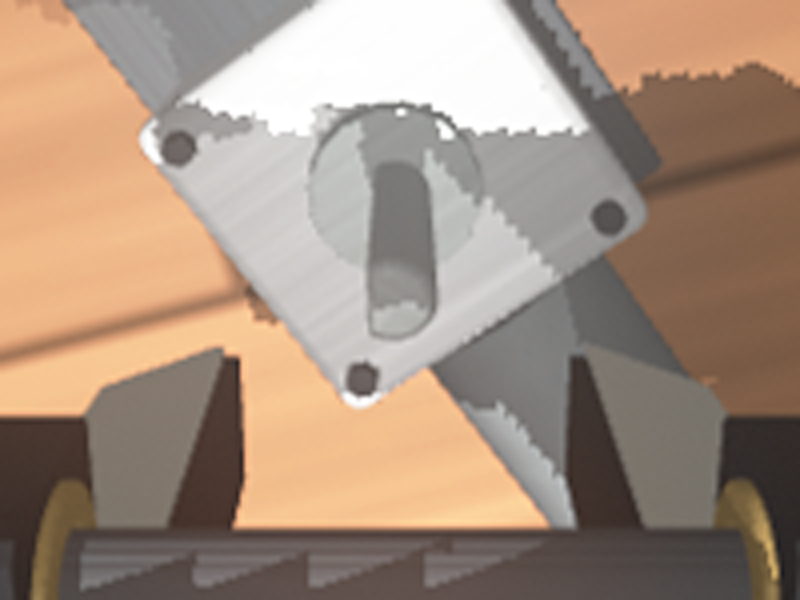

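Request:
{"op": "servo_tool", "data": {
  "plan": [
    [[0,0,0],[0,0,8]],
    [[0,0,0],[0,0,16]],
    [[0,0,0],[0,0,24]],
    [[0,0,0],[0,0,32]],
    [[0,0,0],[0,0,40]],
    [[0,0,0],[0,0,48]],
    [[0,0,0],[0,0,56]],
    [[0,0,0],[0,0,64]],
    [[0,0,0],[0,0,72]],
    [[0,0,0],[0,0,80]],
    [[0,0,0],[0,0,88]],
    [[0,0,0],[0,0,90]]
  ]
}}

```text
clock: 5.85
position: [0.5858, 0.1111, 0.1896]
ee_rot: [1.405, 1.071, -1.399]
force: [-0.6, -0.7, -0.3]
width: 0.494
```

Request:
{"op": "servo_tool", "data": {
  "plan": [
    [[0,0,0],[0,0,8]],
    [[0,0,0],[0,0,16]],
    [[0,0,0],[0,0,24]],
    [[0,0,0],[0,0,32]],
    [[0,0,0],[0,0,40]],
    [[0,0,0],[0,0,48]],
    [[0,0,0],[0,0,56]],
    [[0,0,0],[0,0,64]],
    [[0,0,0],[0,0,72]],
    [[0,0,0],[0,0,80]],
    [[0,0,0],[0,0,88]],
    [[0,0,0],[0,0,90]]
  ]
}}

```text
clock: 7.05
position: [0.5866, 0.1105, 0.1908]
ee_rot: [0.208, 1.561, -0.203]
force: [-0.1, -0.5, -0.7]
width: 0.501
```

```bash
python3 - <<'E'
from h import *
W=arm.get_image("wrist");s=arm.observe();print(s["position"],s["joints"].round(2))
y=R.from_rotvec(s["ee_rot"]).as_matrix()[:,1]; print(np.degrees(np.arctan2(y[1],y[0])))
save(W,"w3",(220,150,420,300),4); print(proj(W,(.586,.1137,.144)),proj(W,(.586,.1137,.078)),proj(W,s["position"]))
E
```

```text
[0.58655392 0.11047814 0.19074621] [ 0.36  0.61 -0.98  1.64  0.54  1.19  0.57]
74.94242810348389
[324.1790297  223.64680064] [323.23005349 197.21804508] [320.01933693 256.12469448]
```

View pics/w3.png

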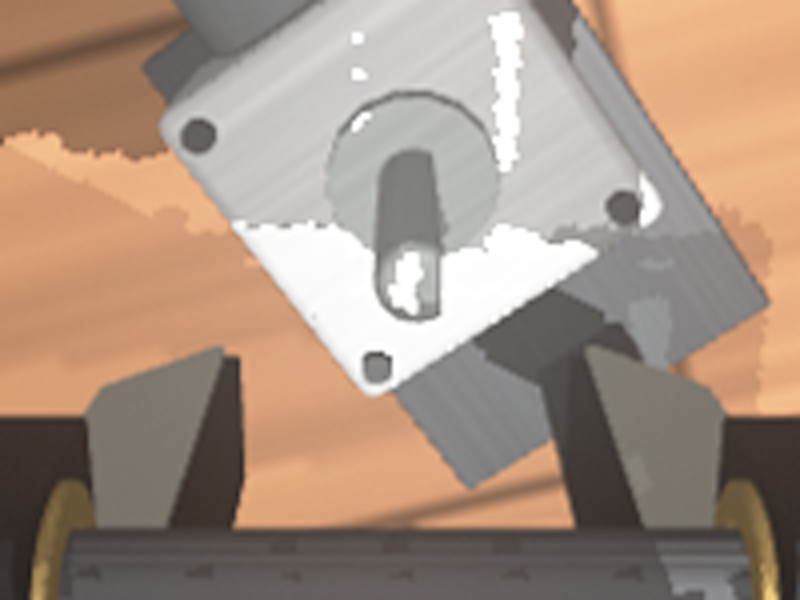

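Request:
{"op": "servo_tool", "data": {
  "plan": [
    [[-0.3,0.1,-2],[0,0,0]],
    [[-0.3,0.1,-4],[0,0,0]],
    [[-0.3,0.1,-6],[0,0,0]],
    [[-0.3,0.1,-7],[0,0,0]],
    [[-0.3,0.1,-8],[0,0,0]],
    [[-0.3,0.1,-8.7],[0,0,0]],
    [[-0.3,0.1,-8.7],[0,0,0]],
    [[-0.3,0.1,-8.7],[0,0,0]]
  ]
}}

```text
clock: 7.9
position: [0.5838, 0.1117, 0.1043]
ee_rot: [0.209, 1.561, -0.204]
force: [-0.1, 0.5, 0.2]
width: 0.5
```

```bash
python3 - <<'E'
from h import *
W=arm.get_image("wrist");s=arm.observe();print(s["position"],s["joints"].round(2),s["force"])
save(W,"w4",(220,150,420,300),4)
E
```

```text
[0.58390978 0.11173014 0.10440531] [ 0.32  0.69 -0.92  1.74  0.63  1.03  0.49] [-0.4007019   0.70173447  0.04378753]
```

View pics/w4.png

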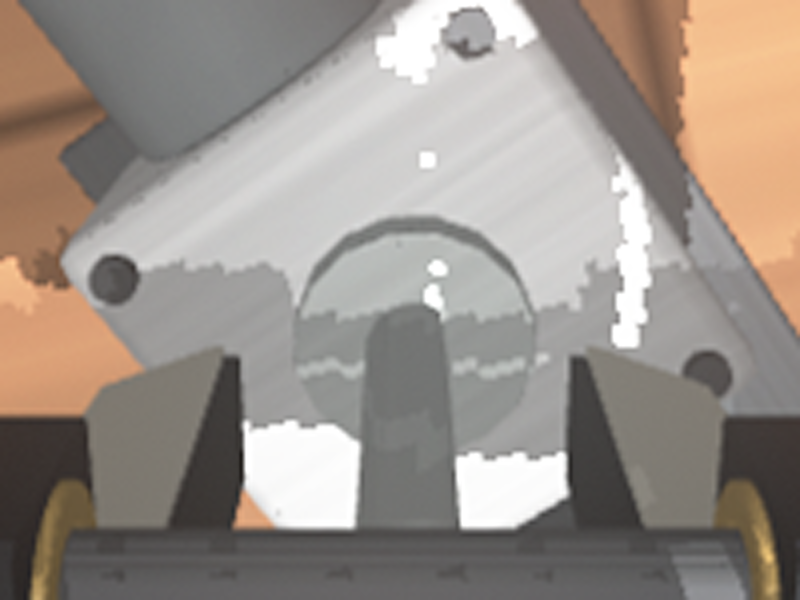

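Request:
{"op": "servo_tool", "data": {
  "plan": [
    [[0,0,0],[0,0,0]],
    [[0,0,0],[0,0,0]],
    [[0,0,0],[0,0,0]],
    [[0,0,0],[0,0,0]],
    [[0,0,0],[0,0,0]],
    [[0,0,0],[0,0,0]],
    [[0,0,0],[0,0,0]],
    [[0,0,0],[0,0,0]]
  ],
  "grip": 0.0,
  "squeeze": 20
}}

```text
clock: 8.75
position: [0.584, 0.1118, 0.1044]
ee_rot: [0.209, 1.56, -0.204]
force: [1.0, 1.1, 0.4]
width: 0.131
```

```bash
python3 - <<'E'
from h import *
for i in range(3):
    W=arm.get_image("wrist");s=arm.observe();print(s["position"],s["force"].round(1),s["ft_torque"].round(3),s["width"]*92)
save(W,"w5",(220,150,420,300),4)
E
```

```text
[0.58395968 0.11181475 0.10443604] [0.7 0.4 0.2] [ 0.059 -0.213 -0.018] 12.183371489856583
[0.58395036 0.11183651 0.1044399 ] [0.1 0.2 0.6] [ 0.035 -0.149  0.073] 12.347132671168128
[0.58397141 0.11183042 0.10445619] [1.  0.6 0.1] [ 0.049 -0.214  0.016] 12.239025693385091
```

View pics/w5.png

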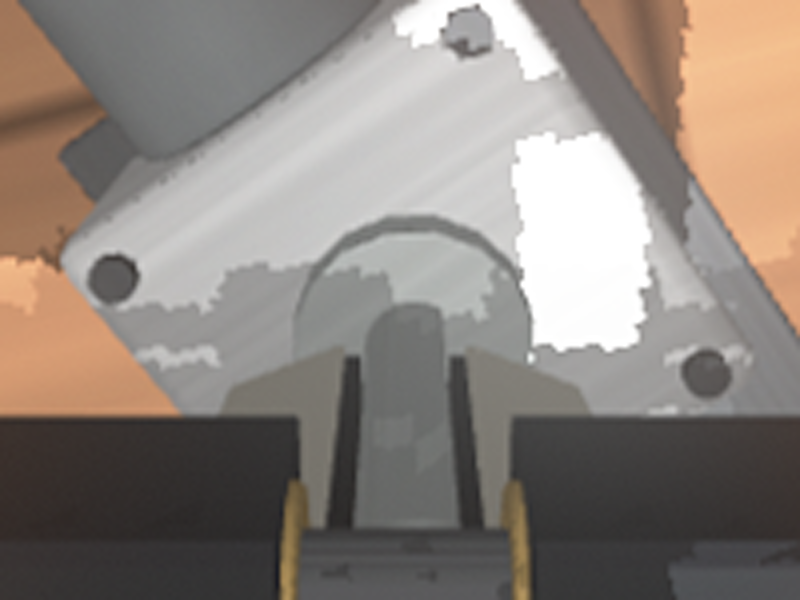

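Request:
{"op": "servo_tool", "data": {
  "plan": [
    [[-0.02,0.01,0],[0,0,-5.5]],
    [[-0.03,0.02,0],[0,0,-11]],
    [[-0.05,0.03,0],[0,0,-16.5]],
    [[-0.06,0.04,0],[0,0,-22]],
    [[-0.07,0.05,0],[0,0,-27.5]],
    [[-0.08,0.06,0],[0,0,-33]],
    [[-0.09,0.07,0],[0,0,-38.5]],
    [[-0.1,0.08,0],[0,0,-44]],
    [[-0.1,0.1,0],[0,0,-49.5]],
    [[-0.1,0.11,0],[0,0,-55]],
    [[-0.1,0.11,0],[0,0,-55]],
    [[-0.1,0.11,0],[0,0,-55]]
  ]
}}

```text
clock: 10.1
position: [0.5834, 0.1134, 0.1045]
ee_rot: [0.95, 1.352, -0.943]
force: [4.4, 2.5, -4.2]
width: 0.136
```

```bash
python3 - <<'E'
from h import *
for i in range(4):
    W=arm.get_image("wrist");s=arm.observe();print(s["position"],s["force"].round(1),s["ft_torque"].round(3),s["width"]*92)
y=R.from_rotvec(s["ee_rot"]).as_matrix()[:,1]; print(np.degrees(np.arctan2(y[1],y[0])),s["joints"].round(2))
save(W,"w6",(200,110,440,290),3)
S=arm.get_image("scene");save(S,"s6",(250,150,390,290),5)
E
```

```text
[0.58342321 0.11346425 0.10449747] [ 4.6  2.8 -4. ] [ 0.543 -0.86  -0.033] 12.330253249938695
[0.58342624 0.11345323 0.10448877] [ 4.5  2.5 -3. ] [ 0.609 -0.782 -0.068] 12.636950440297888
[0.58343337 0.11346031 0.10447749] [ 4.7  2.7 -3.5] [ 0.602 -0.808 -0.111] 12.254252341541868
[0.58343699 0.11341415 0.10448305] [ 4.5  3.7 -2.5] [ 0.547 -0.774 -0.075] 12.477039645663515
20.099562400602586 [ 0.18  0.61 -0.68  1.75  0.46  0.95 -0.34]
```

View pics/w6.png

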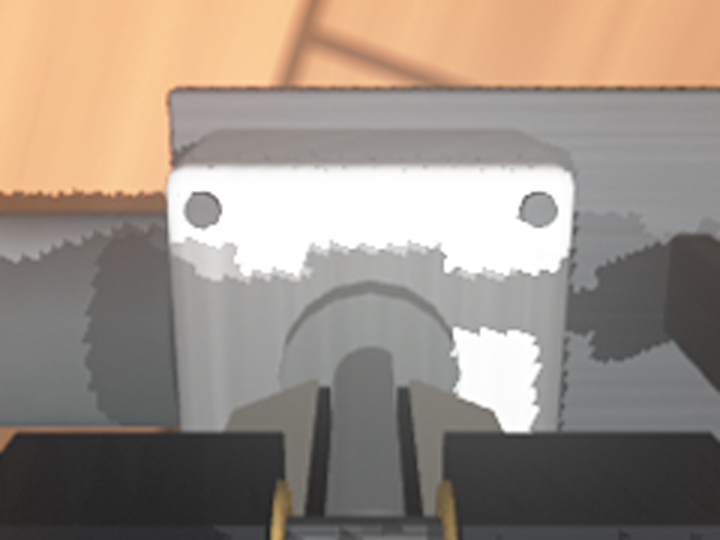

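View pics/s6.png

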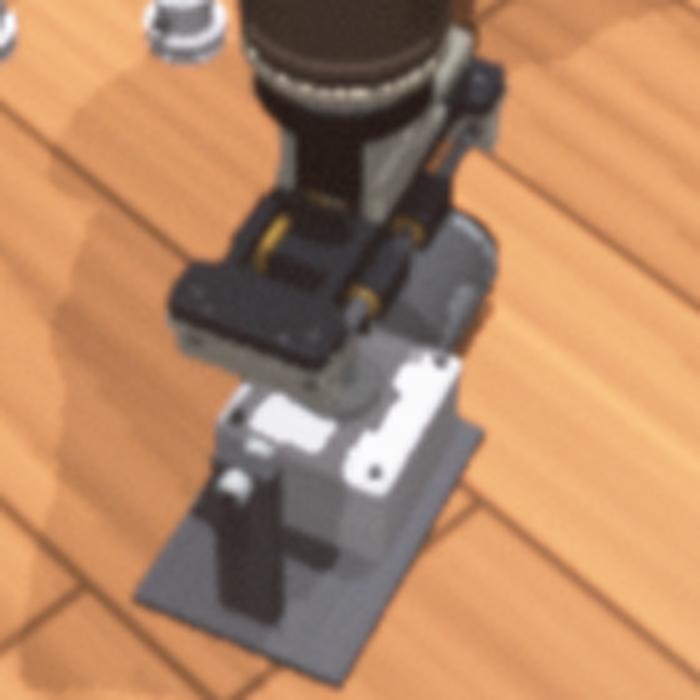

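Request:
{"op": "servo_tool", "data": {
  "plan": [
    [[0,0,0],[0,0,0]],
    [[0,0,0],[0,0,0]],
    [[0,0,0],[0,0,0]],
    [[0,0,0],[0,0,0]]
  ]
}}

```text
clock: 10.75
position: [0.5834, 0.1135, 0.1045]
ee_rot: [0.95, 1.353, -0.943]
force: [3.2, 2.7, -2.0]
width: 0.131
```

```bash
python3 - <<'E'
from h import *
s=arm.observe();print(s["clock"],s["position"],s["force"].round(1),s["ft_torque"].round(3),s["width"]*92)
E
```

```text
10.75 [0.58344899 0.11346222 0.10447144] [ 3.2  2.7 -2. ] [ 0.347 -0.523 -0.044] 12.05247858172578
```

Request:
{"op": "servo_tool", "data": {
  "plan": [
    [[0,0,0],[0,0,0]],
    [[0,0,0],[0,0,0]],
    [[0,0,0],[0,0,0]],
    [[0,0,0],[0,0,0]],
    [[0,0,3],[0,0,0]],
    [[0,0,6],[0,0,0]],
    [[0,0,9],[0,0,0]],
    [[0,0,11],[0,0,0]]
  ],
  "grip": 0.65
}}

```text
clock: 11.55
position: [0.5838, 0.1138, 0.2167]
ee_rot: [0.951, 1.352, -0.941]
force: [-0.2, 0.0, -0.2]
width: 0.651
```

Request:
{"op": "servo_tool", "data": {
  "plan": [
    [[-1.3,-2.4,0],[0,0,-8.2]],
    [[-2.6,-4.8,0],[0,0,-16.4]],
    [[-3.9,-7.2,0],[0,0,-24.6]],
    [[-5.2,-9.6,0],[0,0,-32.8]],
    [[-6.5,-12,0],[0,0,-41]],
    [[-7.8,-14.4,-1],[0,0,-49.2]],
    [[-9.1,-16.8,-2],[0,0,-57.4]],
    [[-10.4,-19.2,-3],[0,0,-65.6]],
    [[-11.7,-21.6,-4],[0,0,-73.8]],
    [[-13,-24,-5],[0,0,-82]],
    [[-14,-26.4,-6],[0,0,-90]],
    [[-15,-28.8,-6.5],[0,0,-98]]
  ]
}}

```text
clock: 12.75
position: [0.4327, -0.1749, 0.1511]
ee_rot: [2.11, 0.212, -2.11]
force: [-0.1, 0.4, -0.4]
width: 0.652
```

Request:
{"op": "servo_tool", "data": {
  "plan": [
    [[0,0,0],[0,0,0]],
    [[0,0,0],[0,0,0]]
  ]
}}

```text
clock: 12.95
position: [0.4324, -0.1751, 0.1511]
ee_rot: [2.11, 0.212, -2.11]
force: [-0.4, 0.2, -0.3]
width: 0.655
```

```bash
python3 - <<'E'
from h import *
W=arm.get_image("wrist");s=arm.observe();print(s["position"],s["joints"].round(2))
y=R.from_rotvec(s["ee_rot"]).as_matrix(); print(y.round(3),np.degrees(np.arctan2(y[1,1],y[0,1])))
save(W,"w7",(170,100,470,300),2.6)
print(W["position"])
for X in [(.4335,-.174,.04),(.4335,-.174,.015),(.4335,-.174,0.0)]: print(proj(W,X))
for q in ["pulley","screw"]: print(q,[(np.round(d["at"]).tolist(),round(d["score"],2)) for d in arm.search_frame(W,q)])
E
```

```text
[ 0.43303736 -0.17435691  0.15134559] [ 0.53  0.29 -0.33  2.02  0.13  0.84 -1.23]
[[ 0.001  0.207 -0.978]
 [-0.006 -0.978 -0.207]
 [-1.     0.006 -0.   ]] -78.05944834915908
[ 0.51028928 -0.1568677   0.30855172]
[320.1856889  195.69736477]
[320.08397192 188.56423965]
[320.03027085 184.79833554]
pulley [([400.0, 225.0], 0.98), ([418.0, 114.0], 0.89), ([372.0, 317.0], 0.73), ([313.0, 189.0], 0.62)]
screw [([403.0, 226.0], 0.89), ([372.0, 316.0], 0.89), ([316.0, 184.0], 0.71), ([420.0, 115.0], 0.64)]
```

View pics/w7.png

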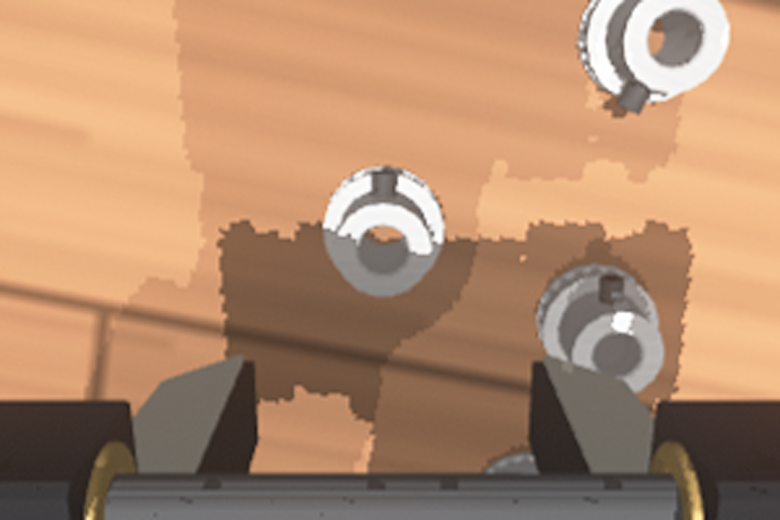

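Request:
{"op": "servo_tool", "data": {
  "plan": [
    [[0.05,0.34,-3],[0,0,0]],
    [[0.05,0.34,-6],[0,0,0]],
    [[0.05,0.34,-9],[0,0,0]],
    [[0.05,0.34,-11],[0,0,0]],
    [[0.05,0.34,-12.5],[0,0,0]],
    [[0.05,0.34,-13.3],[0,0,0]],
    [[0.05,0.34,-13.3],[0,0,0]],
    [[0.05,0.34,-13.3],[0,0,0]]
  ]
}}

```text
clock: 13.9
position: [0.4345, -0.1703, 0.019]
ee_rot: [2.11, 0.216, -2.106]
force: [0.5, 0.7, 0.7]
width: 0.652
```

```bash
python3 - <<'E'
from h import *
W=arm.get_image("wrist");s=arm.observe();print(s["position"],s["force"].round(1))
save(W,"w8",(170,100,470,300),2.6)
E
```

```text
[ 0.4346162  -0.17042566  0.01919709] [ 0.2 -0.5  0.1]
```

View pics/w8.png

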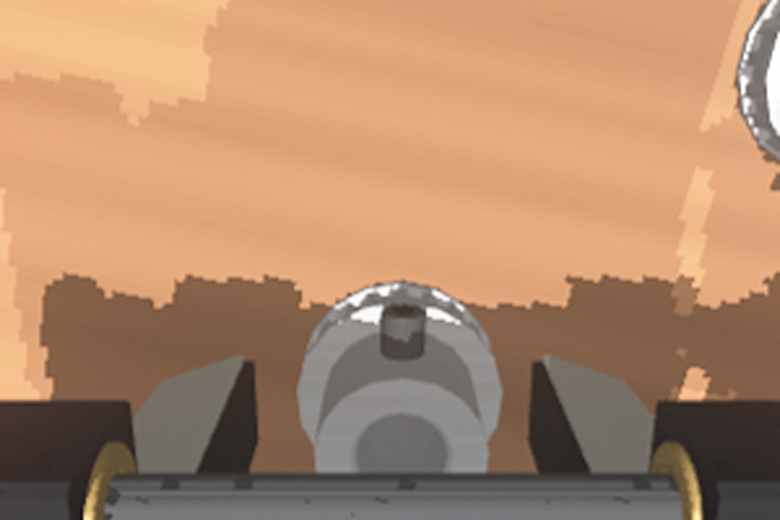

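```bash
python3 - <<'E'
from h import *
W=arm.get_image("wrist");s=arm.observe()
# bore top ellipse crop: cols 357-446, top 413 ; hub top edge row 378
X=np.array(s["position"]); X[2]=.04
print(proj(W,X)); Rt=R.from_rotvec(s["ee_rot"]).as_matrix()
for d in (-.002,0,.002):
    for r in (.009,.017):
        a=X-Rt[:,2]*(d+r); print(d,r,((proj(W,a)-(170,100))*2.6).round(0))
E
```

```text
[323.25494404 272.1524007 ]
-0.002 0.009 [399. 415.]
-0.002 0.017 [399. 376.]
0 0.009 [399. 405.]
0 0.017 [399. 367.]
0.002 0.009 [399. 396.]
0.002 0.017 [399. 357.]
```

Request:
{"op": "servo_tool", "data": {
  "plan": [
    [[-0.15,0,0],[0,0,0]],
    [[-0.15,0,0],[0,0,0]]
  ]
}}

```text
clock: 14.2
position: [0.4333, -0.1708, 0.0199]
ee_rot: [2.111, 0.214, -2.104]
force: [0.3, 0.2, -0.5]
width: 0.652
```

Request:
{"op": "servo_tool", "data": {
  "plan": [
    [[0,0,0],[0,0,0]],
    [[0,0,0],[0,0,0]],
    [[0,0,0],[0,0,0]],
    [[0,0,0],[0,0,0]],
    [[0,0,0],[0,0,0]],
    [[0,0,0],[0,0,0]],
    [[0,0,0],[0,0,0]]
  ],
  "grip": 0.0,
  "squeeze": 30
}}

```text
clock: 14.9
position: [0.4334, -0.1708, 0.0199]
ee_rot: [2.111, 0.214, -2.104]
force: [-0.0, -0.6, 1.4]
width: 0.359
```

```bash
python3 - <<'E'
from h import *
W=arm.get_image("wrist");s=arm.observe();print(s["position"],s["force"].round(1),s["width"]*92)
y=R.from_rotvec(s["ee_rot"]).as_matrix(); print(np.degrees(np.arctan2(y[1,1],y[0,1])))
save(W,"w9",(220,180,420,300),4)
E
```

```text
[ 0.43336888 -0.170805    0.01989206] [-0.4 -1.3  1.6] 33.256787081220665
-78.00125201503174
```

View pics/w9.png

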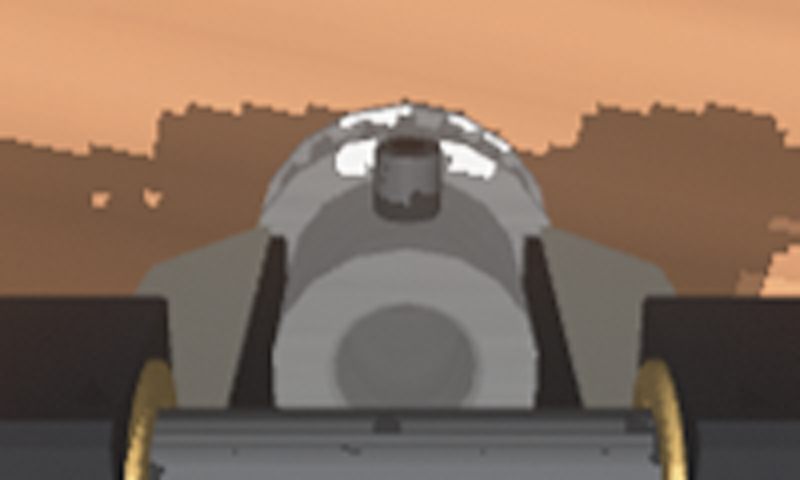

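```bash
python3 - <<'E'
from h import *
from scipy.optimize import brentq
W=arm.get_image("wrist");s=arm.observe()
X=np.array(s["position"]); X[2]=.04
Rt=R.from_rotvec(s["ee_rot"]).as_matrix()
for r,row in ((.009,256),(.017,242)):
    print(r,brentq(lambda d:proj(W,X-Rt[:,2]*(r-d))[1]-row,-.02,.02))
a=W["frame"]
E
```

```text
0.009 0.00045839623849966416
0.017 0.0008988331906020138
```

Request:
{"op": "servo_tool", "data": {
  "plan": [
    [[0,0,2],[0,0,0]],
    [[0,0,5],[0,0,0]],
    [[0,0,9],[0,0,0]],
    [[0,0,13],[0,0,0]],
    [[0,0,17],[0,0,0]],
    [[0,0,20],[0,0,0]],
    [[0,0,20],[0,0,0]]
  ]
}}

```text
clock: 15.7
position: [0.4355, -0.1712, 0.2237]
ee_rot: [2.117, 0.211, -2.096]
force: [0.7, -0.3, -1.7]
width: 0.363
```

Request:
{"op": "servo_tool", "data": {
  "plan": [
    [[1.9,3.6,0],[0,0,1]],
    [[3.8,7.2,0],[0,0,2]],
    [[5.7,10.8,0],[0,0,3]],
    [[7.6,14.4,0],[0,0,4]],
    [[9.5,18,0],[0,0,5]],
    [[11.4,21.6,0],[0,0,6.5]],
    [[13.3,25.2,0],[0,0,8]],
    [[15.05,28.5,0],[0,0,9]],
    [[15.05,28.5,-1],[0,0,9]],
    [[15.05,28.5,-2],[0,0,9]],
    [[15.05,28.5,-2],[0,0,9]]
  ]
}}

```text
clock: 16.8
position: [0.5843, 0.1121, 0.2009]
ee_rot: [2.023, 0.362, -2.012]
force: [0.4, -0.9, -1.3]
width: 0.357
```

```bash
python3 - <<'E'
from h import *
W=arm.get_image("wrist");s=arm.observe();print(s["position"],s["force"].round(1),s["width"]*92)
y=R.from_rotvec(s["ee_rot"]).as_matrix(); print(y.round(3),np.degrees(np.arctan2(y[1,1],y[0,1])),s["joints"].round(2))
save(W,"w10",(220,100,420,300),4*.75); save(W,"w10f")
S=arm.get_image("scene");save(S,"s10",(260,130,380,270),4)
T=arm.get_image("top");save(T,"t10",(240,110,360,230),4)
E
```

```text
[0.58482601 0.11202766 0.20205729] [ 1.2  0.5 -1.4] 33.29656227028704
[[ 0.009  0.357 -0.934]
 [-0.009 -0.934 -0.357]
 [-1.     0.011 -0.005]] -69.09138777823401 [ 0.05  0.45 -0.47  1.66  0.24  1.08 -1.7 ]
```

View pics/w10.png

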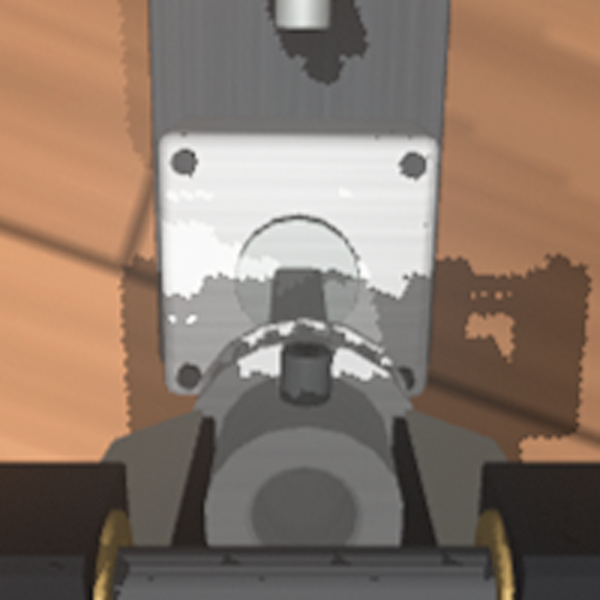

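View pics/s10.png

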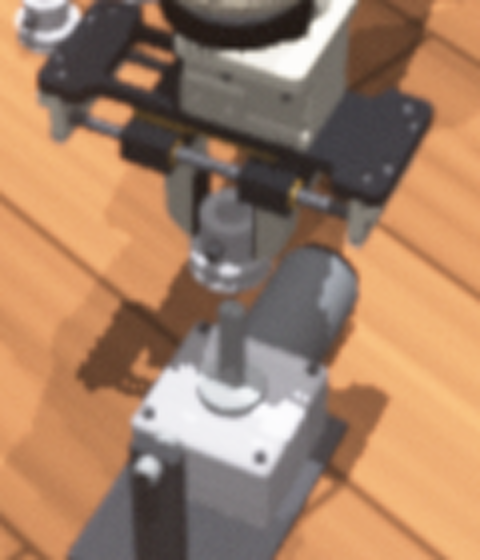

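```bash
python3 - <<'E'
from h import *
from scipy.optimize import least_squares
W=arm.get_image("wrist");s=arm.observe();P=s["position"]
def full(c): return np.array([220+c[0]/3,100+c[1]/3])
th=np.linspace(0,2*np.pi,181)
def ext(x,y,z,r):
    q=np.array([proj(W,(x+r*np.cos(t),y+r*np.sin(t),z)) for t in th]); return q[:,0].min(),q[:,0].max(),q[:,1].min()
def fit(z,r,l,rr,t):
    L=full((l,t)); Rr=full((rr,t)); tgt=np.array([L[0],Rr[0],L[1]])
    o=least_squares(lambda v:np.array(ext(v[0],v[1],z,r))-tgt,[.585,.113]); return o.x,o.fun.round(2)
print("boss",fit(.078,.020,237,360,216))
print("hub",fit(P[2]+.0201,.017,205,403,428))
print("bore",fit(P[2]+.0201,.009,252,358,468))
print("TCP",P)
f=W["frame"]; 
for i,c in enumerate([(285,160,355,210)]): save(W,"w11",c,10)
E
```

```text
boss (array([0.5866021 , 0.11373139]), array([-0.47,  0.47,  0.02]))
hub (array([0.58434881, 0.11303015]), array([-0.84,  0.85,  0.06]))
bore (array([0.58520673, 0.11319531]), array([-0.27,  0.27,  0.01]))
TCP [0.58599756 0.11272266 0.2039743 ]
```

View pics/w11.png

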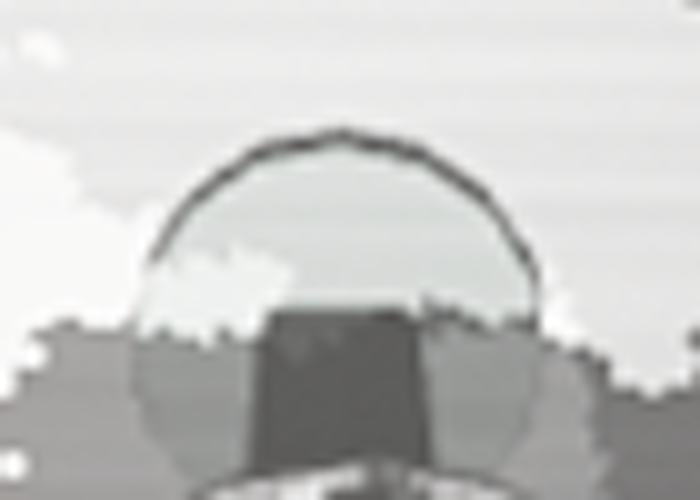

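Request:
{"op": "servo_tool", "data": {
  "plan": [
    [[0.08,0.06,-1],[0.5,0.5,0]],
    [[0.08,0.06,-2],[0.5,0.5,0]],
    [[0.08,0.06,-3],[0.5,0.5,0]],
    [[0.08,0.06,-3.5],[0.5,0.5,0]],
    [[0.08,0.06,-3.5],[0.5,0.5,0]],
    [[0.08,0.06,-3.5],[0.5,0.5,0]],
    [[0.08,0.06,-3.5],[0.5,0.5,0]]
  ]
}}

```text
clock: 17.7
position: [0.587, 0.1135, 0.1694]
ee_rot: [2.027, 0.374, -2.018]
force: [0.1, -1.2, -1.5]
width: 0.363
```

```bash
python3 - <<'E'
from h import *
W=arm.get_image("wrist");s=arm.observe();print(s["position"],s["force"].round(1),s["width"]*92)
y=R.from_rotvec(s["ee_rot"]).as_matrix(); print(y.round(3),np.degrees(np.arctan2(y[1,1],y[0,1])),s["joints"].round(2))
save(W,"w12",(220,130,420,300),4)
S=arm.get_image("scene");save(S,"s12",(280,160,360,240),7)
T=arm.get_image("top");save(T,"t12",(250,120,340,210),7)
def g(P,c):
    f=P["frame"]
E
```

```text
[0.58706635 0.11354653 0.16940207] [-0.5 -0.5 -1.2] 32.8663786260339
[[ 0.004  0.357 -0.934]
 [ 0.001 -0.934 -0.357]
 [-1.     0.    -0.004]] -69.08191616877292 [ 0.04  0.49 -0.47  1.69  0.25  1.02 -1.71]
```

View pics/w12.png

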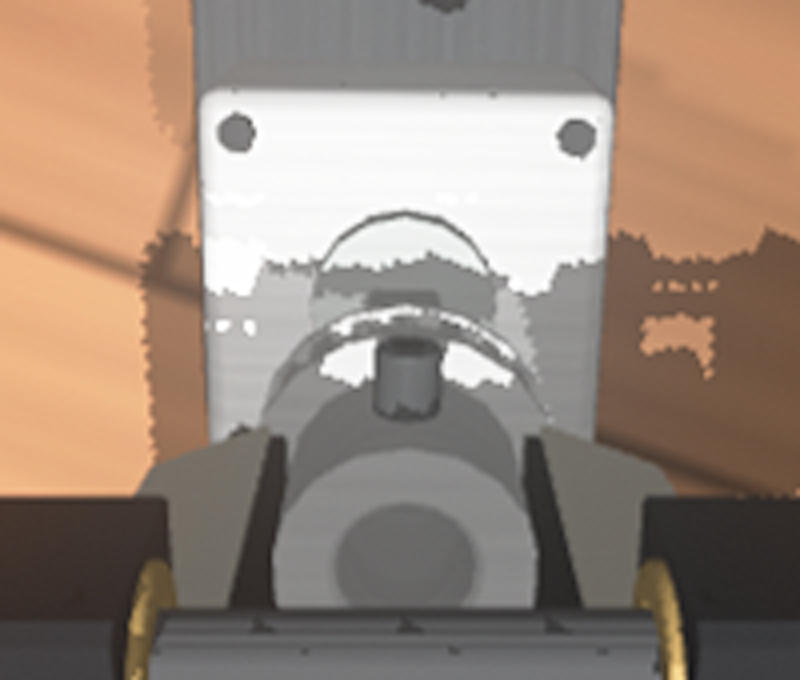

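View pics/s12.png

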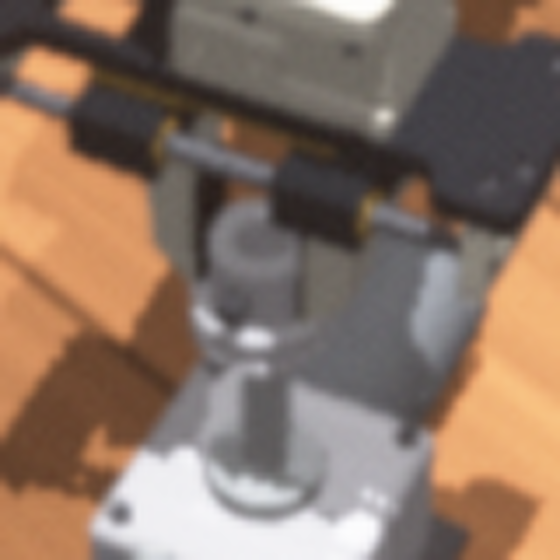

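```bash
python3 - <<'E'
from h import *
S=arm.get_image("scene");T=arm.get_image("top")
for nm,P,o,k in (("S",S,(280,160),7),("T",T,(250,120),7)):
  for c in ((.5853,.1133),(.5866,.1137)):
    print(nm,c,[((proj(P,(*c,z))-o)*k).round(0).tolist() for z in (.078,.105,.144,.1494,.1644,.1894)])
save(S,"s13",(295,175,340,235),12)
E
```

```text
S (0.5853, 0.1133) [[262.0, 458.0], [262.0, 407.0], [262.0, 329.0], [262.0, 318.0], [263.0, 287.0], [263.0, 234.0]]
S (0.5866, 0.1137) [[260.0, 461.0], [260.0, 409.0], [260.0, 332.0], [260.0, 321.0], [260.0, 290.0], [261.0, 237.0]]
T (0.5853, 0.1133) [[306.0, 363.0], [303.0, 343.0], [299.0, 312.0], [299.0, 308.0], [297.0, 295.0], [294.0, 273.0]]
T (0.5866, 0.1137) [[305.0, 359.0], [302.0, 339.0], [298.0, 308.0], [298.0, 304.0], [296.0, 291.0], [293.0, 269.0]]
```

View pics/s13.png

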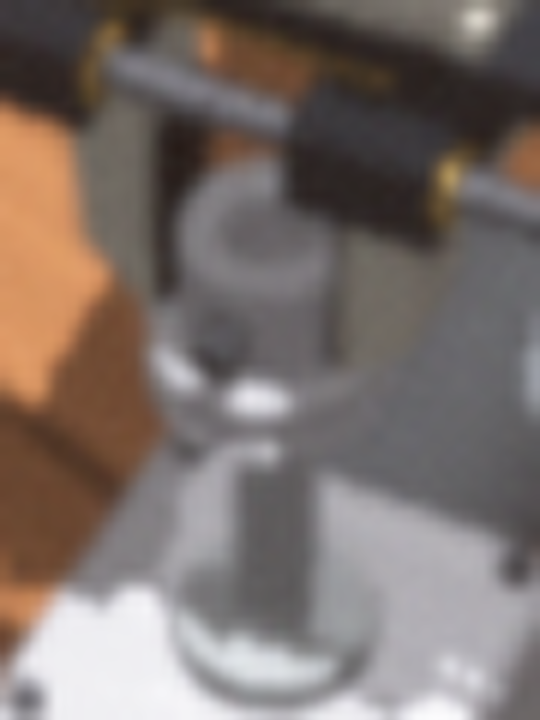

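View pics/t12.png

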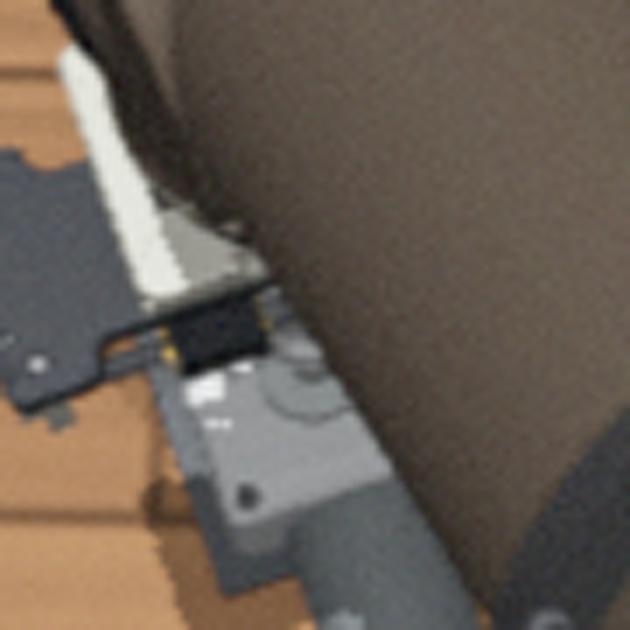

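Request:
{"op": "servo_tool", "data": {
  "plan": [
    [[-0.05,0.03,0],[0,0,-0.5]],
    [[-0.05,0.03,-0.4],[0,0,-0.5]],
    [[-0.05,0.03,-0.6],[0,0,-0.5]],
    [[-0.05,0.03,-0.8],[0,0,-0.5]],
    [[-0.05,0.03,-0.9],[0,0,-0.5]],
    [[-0.05,0.03,-0.9],[0,0,-0.5]]
  ]
}}

```text
clock: 18.55
position: [0.5863, 0.1136, 0.16]
ee_rot: [2.031, 0.365, -2.024]
force: [0.3, 0.2, 0.1]
width: 0.362
```

```bash
python3 - <<'E'
from h import *
W=arm.get_image("wrist");s=arm.observe();print(s["position"],s["force"].round(1),s["ft_torque"].round(2),s["width"]*92)
save(W,"w14",(220,130,420,300),4)
S=arm.get_image("scene");save(S,"s14",(295,175,340,235),10)
E
```

```text
[0.58638832 0.11366426 0.16014809] [-0.8  0.4 -0.7] [-0.01  0.02 -0.02] 33.17737303777663
```

View pics/w14.png

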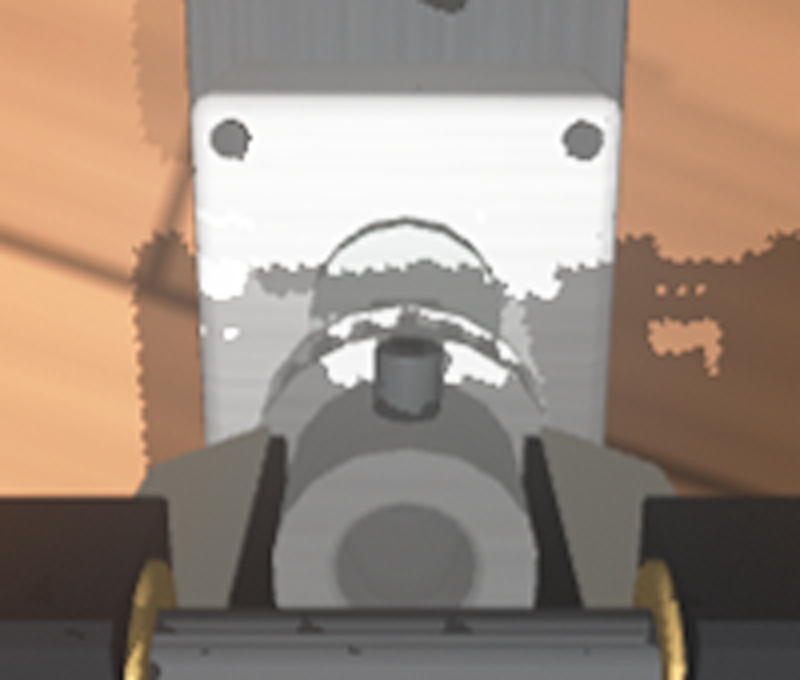

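Request:
{"op": "servo_tool", "data": {
  "plan": [
    [[0,0,-0.2],[0,0,0]],
    [[0,0,-0.4],[0,0,0]],
    [[0,0,-0.6],[0,0,0]],
    [[0,0,-0.8],[0,0,0]],
    [[0,0,-0.8],[0,0,0]]
  ]
}}

```text
clock: 19.15
position: [0.5863, 0.1136, 0.1519]
ee_rot: [2.031, 0.365, -2.024]
force: [0.5, -0.2, -0.7]
width: 0.358
```

```bash
python3 - <<'E'
from h import *
W=arm.get_image("wrist");s=arm.observe();print(s["position"],s["force"].round(1),s["ft_torque"].round(2),s["width"]*92)
save(W,"w15",(280,230,360,290),9)
E
```

```text
[0.58636817 0.11368928 0.15204239] [-0.9  0.2 -0.8] [-0.03  0.08  0.07] 33.12239087471465
```

View pics/w15.png

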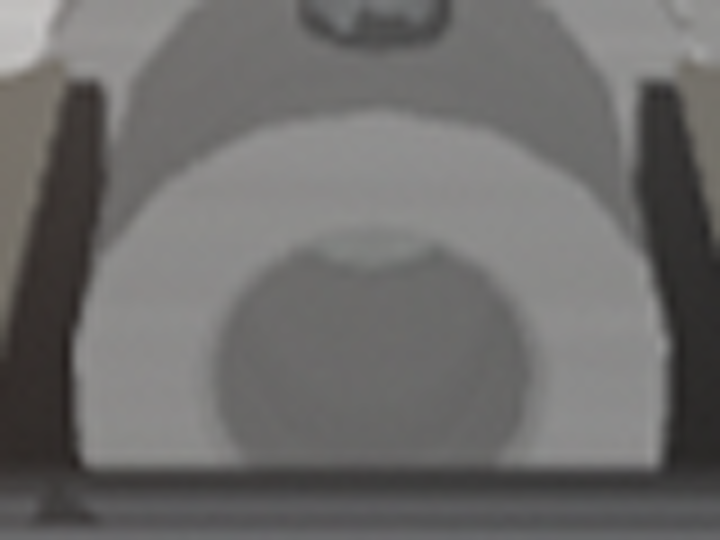

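Request:
{"op": "servo_tool", "data": {
  "plan": [
    [[0,0,-0.3],[0,0,0]],
    [[0,0,-0.6],[0,0,0]],
    [[0,0,-0.9],[0,0,0]],
    [[0,0,-1.2],[0,0,0]],
    [[0,0,-1.2],[0,0,0]]
  ]
}}

```text
clock: 19.7
position: [0.5862, 0.1136, 0.1395]
ee_rot: [2.031, 0.366, -2.024]
force: [0.7, 0.4, -1.4]
width: 0.365
```

```bash
python3 - <<'E'
from h import *
W=arm.get_image("wrist");s=arm.observe();print(s["position"],s["force"].round(1),s["ft_torque"].round(2),s["width"]*92)
save(W,"w16",(220,130,420,300),4)
E
```

```text
[0.58630741 0.11371042 0.13977942] [ 0.1 -0.3 -0.4] [-0.02 -0.06 -0.02] 32.85982833269851
```

View pics/w16.png

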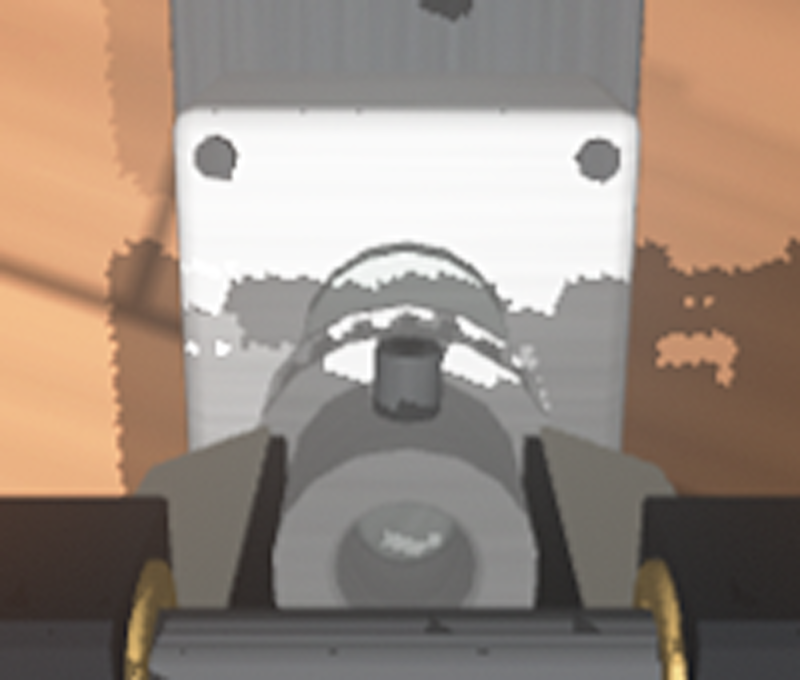

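Request:
{"op": "servo_tool", "data": {
  "plan": [
    [[0,0,-0.3],[0,0,0]],
    [[0,0,-0.6],[0,0,0]],
    [[0,0,-0.9],[0,0,0]],
    [[0,0,-1.1],[0,0,0]],
    [[0,0,-1.1],[0,0,0]]
  ]
}}

```text
clock: 20.25
position: [0.5862, 0.1137, 0.1284]
ee_rot: [2.031, 0.366, -2.024]
force: [0.7, -0.3, -0.8]
width: 0.36
```

```bash
python3 - <<'E'
from h import *
W=arm.get_image("wrist");s=arm.observe();print(s["position"],s["force"].round(1),s["ft_torque"].round(2),s["width"]*92)
save(W,"w17",(220,130,420,300),4)
E
```

```text
[0.58629977 0.11370912 0.12861574] [ 0.2  0.4 -1.2] [ 0.    0.   -0.01] 33.0171077546254
```

View pics/w17.png

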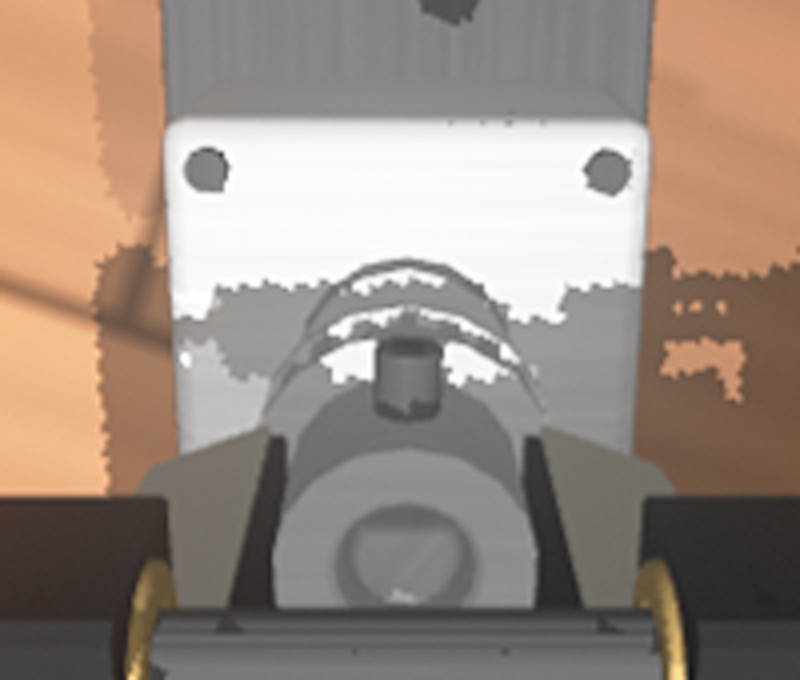

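Request:
{"op": "servo_tool", "data": {
  "plan": [
    [[0,0,-0.4],[0,0,0]],
    [[0,0,-0.8],[0,0,0]],
    [[0,0,-1.2],[0,0,0]],
    [[0,0,-1.6],[0,0,0]],
    [[0,0,-1.9],[0,0,0]],
    [[0,0,-2.1],[0,0,0]],
    [[0,0,-2.1],[0,0,0]],
    [[0,0,-2.1],[0,0,0]]
  ]
}}

```text
clock: 21.1
position: [0.5863, 0.1137, 0.1076]
ee_rot: [2.031, 0.366, -2.024]
force: [-0.1, 0.3, -0.8]
width: 0.36
```

```bash
python3 - <<'E'
from h import *
W=arm.get_image("wrist");S=arm.get_image("scene");s=arm.observe();print(s["clock"],s["position"],s["force"].round(1),s["ft_torque"].round(2),s["width"]*92,np.abs(s["dq"]).max())
y=R.from_rotvec(s["ee_rot"]).as_matrix(); print(y.round(3),np.degrees(np.arctan2(y[1,1],y[0,1])))
save(W,"w18",(220,130,420,300),4); save(S,"s18",(280,180,360,260),7)
E
```

```text
21.2 [0.58635178 0.1137114  0.10774189] [ 0.6 -0.1 -0.7] [-0.04  0.02  0.01] 33.10739372580757 0.002252250532790882
[[ 0.003  0.349 -0.937]
 [ 0.001 -0.937 -0.349]
 [-1.     0.    -0.004]] -69.58532859605289
```

View pics/w18.png

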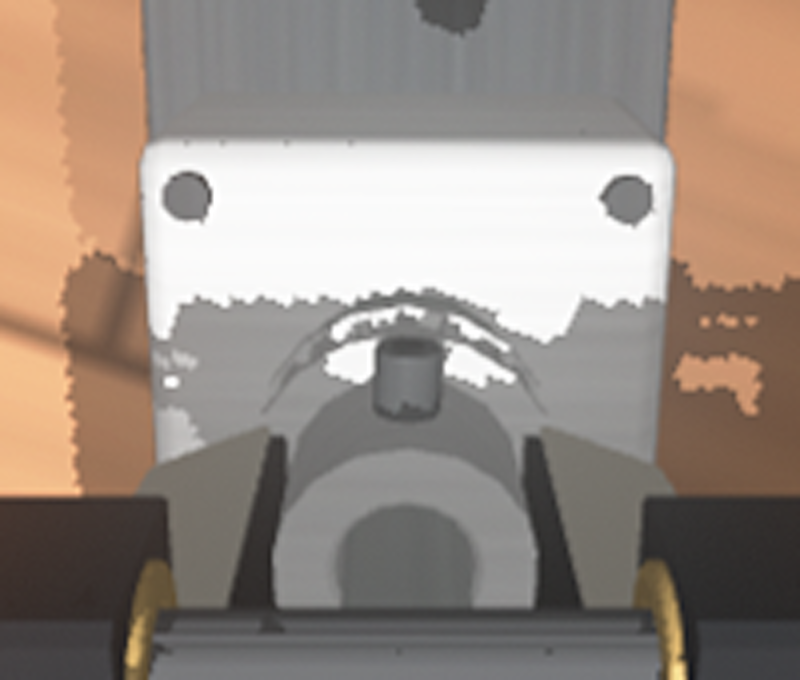

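View pics/s18.png

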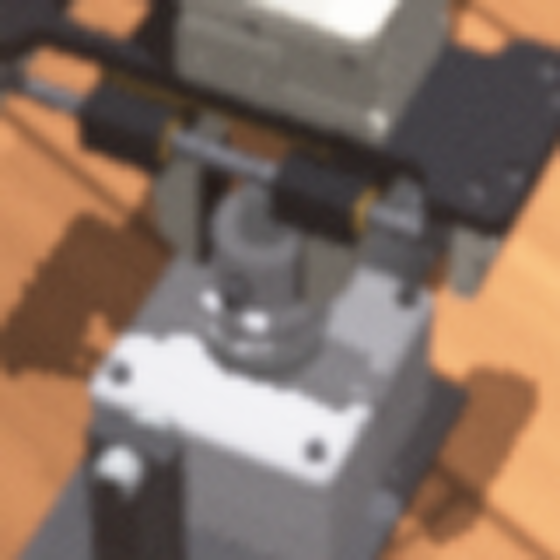

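The pulley is over the shaft and still held. The shaft shows in the bore at (322,268), the screw at (322,225) faces the guide, the forces are near zero and the computed clearance above the boss is about 10 mm. I'm handing in the job.

```bash
python3 -c "
from cell import arm
print(arm.sign_off()); s=arm.observe(); print(s['clock'],s['position'],s['force'],s['width'])"
```

```text
the job is handed in; nothing more can be done
None
the job is handed in; nothing more can be done
```

The pulley is on the shaft, hub-up, and still held in the fingers with its screw facing the key guide. The job was handed in at about 21 s. No verdict was reported, so the figures below are my own last checks.

- **Shaft:** I pinched it square on its flat; the opening read 12.3 mm against the 12.5 mm expected. I then turned it about -55° until the jaws lay along the motor's +x (20.1° measured, motor at about 20.2°) and held it there for over half a second.
- **Pulley:** I took the leftmost of the four look-alikes by its hub, turned it about +9° and lowered it over the shaft. I felt no contact force on the way down.
- **Last readings:**

| Check | Value |
|---|---|
| TCP height | 107.7 mm, so the underside is about 10 mm above the boss |
| Tilt | about 0.004 rad |
| Screw direction | within about 2° of the guide, estimated from the wrist image |
| Outside force | under 1.5 N |
| Opening | 33 mm at a 30 N squeeze |

- **Disagreement:** my camera and contact estimates of the shaft axis differed by about 1–1.5 mm, so I aimed between them. The free descent supports that choice.
- **Not checked at the end:** the shaft's angle was not measured again once the pulley hid its flat. I took no last picture of the bystanders; the arm went nowhere near them.

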